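Load the sample cassette under the sprung bay flap

ROBOT

A 6-joint arm with a two-finger parallel gripper is mounted at the origin on the work surface. World frame = base frame: x ahead of the robot, y to its left, z up, the work surface at z = 0. Lengths are in m, angles in rad, forces in N, time in s.
With the tool pointing down it reaches from about 0.35 to 0.775 m from the base axis. Payload 5.5 kg.
Tool frame: the origin (TCP) lies at the very end of the fingers, on their centre line; the grasp point (between the pads) lies 19 mm behind it; z points along the fingers, y is the line along which they close (so a half turn about z gives the same grasp; the last joint's range is limited). The gripper opens to 85 mm and grips with 20 to 120 N. Pads are 22 mm wide; open, the fingers measure 114 mm over their backs; the gripper's body (76 mm by 85 mm) begins 54 mm behind the grasp point. The pads swing forward as they close: fully open they stand 13 mm farther back than shut.
Start: joints at [-1.296, 0.313, 0.046, 1.304, 0, 1.431], TCP at [0.232, -0.526, 0.231] pointing down, gripper open.
Joint ranges: [-2.76, 2.76], [-0.86, 1.69], [-1.03, 1.26], [-2.2, 2.34], [-1.47, 1.5], [-3.14, 3.14]. Speed limits (rad/s): [2.57, 2.57, 3.14, 3.14, 3.14, 3.14].

INTERFACE

Orientations are given as a unit quaternion [w, x, y, z].
In Python, from workcell import env, imaging, ticket gives the robot as it stands. The module is installed in compiled form; this text tells all that it offers.
- The arm moves only by the tool apply_moves, never from a script. Its argument "rows" is a list of rows, each an object with "xyz": the shift along the tool's x, y, z in mm, a list of three; "turn": the turn, a rotation vector about the tool's x, y, z in rad, a list of three; "grip": the opening, from 0 (shut) to 1 (fully open). A call has 1 to 12 rows; each row is the pose to reach, as a shift and turn from the pose commanded when the call began, along the tool's axes at that moment; what a row does not reach only later rows make up. A row lasts 1/12 s, in which the tool goes at most 41.7 mm and 7.16 degrees, less where a joint would pass 70% of its speed; a pose out of reach is approached as far as the arm can. A call with a gripper value outside its range is refused whole. The fingers move at their own pace and stop on an object; "force" is the grip in N (left out, the last holds). Time passes only in rows, so rows that repeat a pose let the fingers close. It gives the time, the measured TCP pose, the force, the opening and the grip force at its end, in the units of the state.
- env.get_state(): the state, without advancing time (a new reading comes with each control period).
- imaging.read_camera(name): name is "scene" or "top" or "wrist"; returns a dict with "color" (420x560x3 uint8, blue, green, red), "z_map" (420x560 float32, m along the optical axis (not along the pixel's ray), 0 where there is no reading), "camera_matrix" (3x3 intrinsics, pixels), "k1" (the pictures are not rectified: a ray, as slopes to the right and down, at radius r is drawn at 1 + k1 r^2 times it, then the intrinsics apply), "view" (4x4, takes a point from world to camera coordinates). Camera axes: x right, y down, z forward; pixel columns grow to the right and rows downward; lengths in m; the calibration is good to about 2 mm. A picture is of the moment at which its call begins.
- ticket.hand_in(): hands the job in; it is judged then, once.
The state is a dict: "clock": time; "joint_pos": joint angles; "qvel": joint speeds; "tau": joint torques, N m; "tcp_pos": TCP position; "orientation": TCP orientation; "wrist_force": force on the tool from outside, world axes, zero at the start; "ft_torque": the same for the moment, N m; "finger_gap": finger opening in m; "grip_force": force on a finger pad.
Only numpy, scipy, OpenCV 4.12 (cv2) and the standard library are available. Lean on these libraries where they do the work, as an engineer would, in place of code of your own. Each camera call takes 0.05 s, during which the arm holds its last target. There are 200 camera calls.

TASK

Push the green sample cassette along its lane and fully home into the analyser's bay, with one fingertip pressing down the blue paddle to hold the orange spring flap open while the other fingertip pushes the cassette under it by its upright end plate. Then let the paddle up so that the flap closes fully behind the cassette's thick block. Only push the cassette, never lift it out of its lane, and leave the things standing around where they are.

Things in the scene. Friction and masses are not known exactly. Their poses are not given: they have to be found in the camera images.
- analyser: Beige bench instrument, fixed. Origin on the table top (z 0) below the flap's leaf, mid-lane; x runs along the lane into the bay (away from the robot), y left, z up. 'A(x,y,z)' below = in this frame, mm. Lane deck: top z 20, x -170 to 55, y -36 to 38. Guide rails on it 36 apart inside, tops z 26. Case (340 wide, 84 high) begins at x 70. Nothing stands before or above lane and paddle.
- bay_home (a point): Where the green cassette's origin is when fully home, its block against the black end stop: A(24.5, 0, 20); axes as the analyser. The stop's face is at x 42.5; bay side walls x 8 to 52, 18 to 28 either side of the lane's middle, tops z 44.
- hinge_rod (a point): Middle of the flap's steel hinge rod (radius 5), A(-75, 40, 44), which runs along x from -160 to 10 between cassette lane and paddle, in brackets (tops z 50) at its ends. The two fingers reach down on either side of it.
- flap (a joint): Angle (rad) of the rocking flap about the rod: 0 closed, stop at 0.75. Pressing the blue paddle down raises the orange leaf; a spring shuts it when let go (about 2 N at the paddle's middle to start, 3 to 5 N when open). The cassette's block (top z 38) is stopped by the closed leaf, passes from 0.35 up; 0.5 to 0.65 is comfortable.
- paddle_mid (a point): Middle of the blue paddle's top face; moves with the flap. Plate 115 long (x), 67 wide, 4 thick. Closed: A(-102.5, 79, 58), spans x -160 to -45, y 50 to 112, sloping up outward (+y) by 0.30 rad (top z 49 to 68). At flap 0.55 it slopes down outward by 0.25: top z 38 at y 70, 30 at y 100. A finger can slide along it while the other, 50 to 100 away across the rod, pushes the cassette home.
- leaf_edge (a point): Middle of the lower edge of the orange leaf (5 thick in x, 32 wide, 34 high). Closed: A(0, -2, 30), which lets only the cassette's thin tail through. Moves with the flap.
- cassette: Green cassette, loose, 0.08 to 0.17 kg, between the guide rails before the flap, square to them, 48 to 68 mm short of home. Origin: centre of the underside of its thick block (36 long in x, 32 wide, 18 high); x points into the bay. A thin tail (26 wide, 6 thick) runs back from the block to the upright end plate. At home the leaf drops behind the block, over the tail.
- end_plate (a point): Middle of the rear face (the one to push) of the green cassette's upright end plate (26 wide, 6 thick, 36 high): 78 behind the cassette's origin, 18 above its underside. In the lane the plate's top is at z 56. At home this face is at A(-53.5, 0, 38), still outside the flap.
- spare: Yellow spare cassette of the same shape, loose on the table to the right of the lane; to be left alone. Origin as the green one's.
- jar: Sample jar with white cap, radius 24, 62 high, bystander. Origin: centre of its underside.
- vial: Small green bottle with blue cap, radius 22, 100 high, bystander. Origin: centre of its underside.
- weight: Brass calibration weight with a knob, radius 18, 54 high, bystander. Origin: centre of its underside.
- beaker: Glass beaker, radius 30, 75 high, bystander. Origin: centre of its underside.
Not all that is in view belongs to the job. Of the things like the cassette, leave any that is brown, purple or red; of the rest the smaller one is meant.

How it is judged:
By the outcome, as a careful person would: the job done as asked, in the order asked, and still so for the second after the job is handed in, with the robot touching nothing.
It also fails if it takes over 38 s, if anything falls off the work surface, if the arm or the gripper's body presses on something with over 40 N, if the wrist force passes 120 N, or if a joint passes its speed limit or range.

## Working session

There is one attempt and no reset: what is moved stays moved. The work goes in short steps, Python scripts to look and compute and a tool call to move; the robot and the scene stay as the last step left them, time stands still between calls to the robot, and variables do not carry over. Pictures are saved under pics/ and viewed, at most 10 in all, crops included, and the job is handed in when it is done.

Besides the shell and the picture viewer there is one more tool, called after "Call:" as name(argument=value, ...) on one line, values as JSON. apply_moves: Moves the arm, as the interface text tells. Its arguments: {"type":"object","properties":{"rows":{"type":"array"},"force":{"type":"number"}},"required":["rows"]}

```bash
mkdir -p pics; cat > h.py <<'E'
import numpy as np, cv2
from workcell import env, imaging, ticket
def cloud(f):
    K=f["camera_matrix"];k=f["k1"];z=f["z_map"]
    v,u=np.mgrid[0:z.shape[0],0:z.shape[1]]
    xd=(u-K[0,2])/K[0,0];yd=(v-K[1,2])/K[1,1]
    x,y=xd.copy(),yd.copy()
    for _ in range(15):
        s=1+k*(x*x+y*y);x=xd/s;y=yd/s
    P=np.stack([x*z,y*z,z],-1)
    V=f["view"];R=V[:3,:3];t=V[:3,3]
    W=(P-t)@R
    W[z<=0]=np.nan
    return W
E
python3 - <<'E'
from h import *
import pickle
d={n:imaging.read_camera(n) for n in("scene","top")}
pickle.dump(d,open("f0.pkl","wb"))
for n in d: cv2.imwrite(f"pics/{n}0.png",d[n]["color"]); print(n,d[n]["view"].round(3).tolist(),d[n]["k1"])
print(env.get_state())
E
```

```text
scene [[0.315, 0.949, -0.009, -0.172], [0.66, -0.226, -0.716, -0.339], [-0.682, 0.22, -0.698, 1.72], [0.0, 0.0, 0.0, 1.0]] 0.024236056688007993
top [[0.023, -1.0, 0.007, -0.047], [-0.992, -0.023, -0.122, 0.542], [0.122, -0.004, -0.993, 0.894], [0.0, 0.0, 0.0, 1.0]] -0.02075230103470657
{'clock': 0.1, 'joint_pos': array([-1.29559347e+00,  3.13946036e-01,  4.51084975e-02,  1.30357971e+00,
        9.75486039e-06,  1.43122033e+00]), 'qvel': array([ 0.0015638 , -0.00304368,  0.00211011,  0.00189426, -0.00021539,
        0.00023318]), 'tau': array([ 2.70045253e-03, -4.81728888e+01,  2.99242973e+01,  1.27294331e-02,
       -9.99825784e-05,  7.41355244e-07]), 'tcp_pos': array([ 0.23160416, -0.52581457,  0.23049273]), 'orientation': array([-8.08929183e-04,  9.78571461e-01,  2.05905900e-01, -5.00518404e-05]), 'wrist_force': array([-0.13370105,  0.29589948,  1.11178583]), 'ft_torque': array([ 0.0294727 ,  0.02889668, -0.0074775 ]), 'grip_force': 0.0, 'finger_gap': 0.08533158842928126}
```

View pics/top0.png

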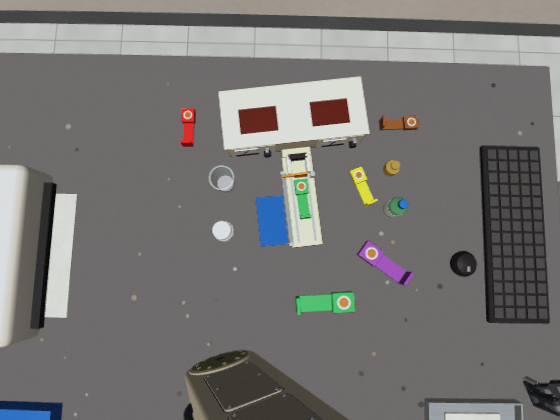

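View pics/scene0.png

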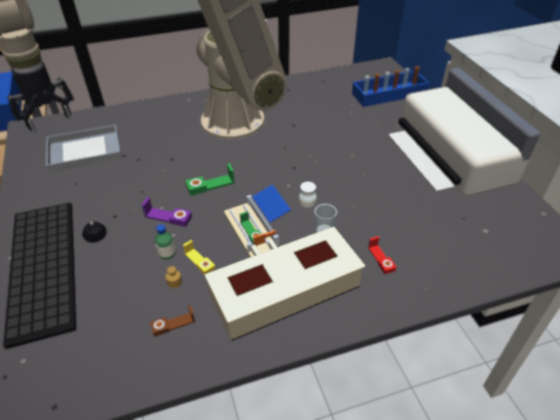

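Top view: the lane runs up-image from about (307,245) to (296,150). The green cassette's block is at (302,187) and its end plate at (305,215). The blue paddle is at (272,220), the orange leaf at (297,175), and the larger green decoy at (330,302), off the lane.

```bash
python3 - <<'E'
from h import *
import pickle
d=pickle.load(open("f0.pkl","rb"))
from scipy.optimize import least_squares
for n in("top","scene"):
    f=d[n];W=cloud(f);c=f["color"].astype(int);b,g,r=c[...,0],c[...,1],c[...,2]
    z=W[...,2]
    hsv=cv2.cvtColor(f["color"],cv2.COLOR_BGR2HSV).astype(int)
    near=(np.hypot(W[...,0]-.55,W[...,1]-0)<.35)
    case=near&(abs(z-.084)<.006)&(hsv[...,1]<90)&(hsv[...,2]>130)
    m=case.astype(np.uint8);k,l,s,_=cv2.connectedComponentsWithStats(m);i=1+np.argmax(s[1:,4]);
    P=W[l==i];box=cv2.minAreaRect((P[:,:2]*1000).astype(np.float32));print(n,"case",s[i,4],box,P[:,2].mean(),cv2.boxPoints(box).round(0).tolist())
    def cmp(name,mask,zlo,zhi):
        m=(mask&near&(z>zlo)&(z<zhi)).astype(np.uint8);k,l,s,_=cv2.connectedComponentsWithStats(m)
        for i in range(1,k):
            if s[i,4]>25:
                P=W[l==i];bx=cv2.minAreaRect((P[:,:2]*1000).astype(np.float32))
                print(n,name,s[i,4],P.mean(0).round(4),np.round(bx[0],1),np.round(bx[1],1),round(bx[2],1),"z",np.percentile(P[:,2],[2,98]).round(3))
    H,S,V=[hsv[...,i] for i in range(3)]
    cmp("blue",(abs(H-110)<14)&(S>130)&(V>60),.03,.09)
    cmp("green",(abs(H-65)<18)&(S>120)&(V>60),.0,.09)
    cmp("orange",(abs(H-13)<7)&(S>150)&(V>90),.03,.12)
    cmp("deck",(S<90)&(V>150),.01,.03)
E
```

```text
top case 6484 ((767.0065307617188, -62.29261779785156), (146.21275329589844, 342.5832214355469), 7.675953388214111) 0.08345681974662805 [[672.0, 98.0], [717.0, -242.0], [862.0, -222.0], [817.0, 117.0]]
top blue 1316 [ 0.5108 -0.0175  0.059 ] [511.3 -18. ] [114.3  64.1] 8.1 z [0.048 0.069]
top green 324 [ 0.5648 -0.0905  0.0324] [567.7 -89.3] [95.4 29.8] 7.1 z [0.023 0.058]
top green 847 [ 0.3204 -0.1438  0.0179] [ 319.8 -151.1] [ 45.6 142.6] 4.8 z [0.006 0.054]
top orange 63 [ 0.6211 -0.0716  0.0589] [621.5 -70.1] [ 5.1 57.5] 6.8 z [0.046 0.067]
top deck 34 [0.7783 0.2036 0.0192] [779.  204.3] [20.4 19.8] 89.2 z [0.016 0.021]
top deck 261 [ 0.6783 -0.0702  0.0204] [666.8 -75.9] [63.6 73.9] 7.0 z [0.016 0.024]
top deck 181 [ 0.6508 -0.0805  0.0207] [650.7 -80. ] [31.5 36.2] 8.1 z [0.017 0.027]
top deck 39 [ 0.6335 -0.2294  0.0189] [ 633.9 -230. ] [21.1 21.8] 46.0 z [0.016 0.022]
top deck 1486 [ 0.5288 -0.0965  0.0216] [543.1 -93.7] [177.1  71.9] 7.9 z [0.017 0.028]
top deck 89 [ 0.4402 -0.259   0.0251] [ 440.4 -259.8] [28.9 32.6] 1.1 z [0.022 0.028]
top deck 100 [ 0.3233 -0.1921  0.02
[... 524 characters left out ...]
scene orange 116 [ 0.624  -0.0783  0.0531] [621.2 -70.5] [50.2 35.4] 70.2 z [0.037 0.064]
scene deck 63 [ 0.3217 -0.1928  0.0259] [ 320.4 -192.1] [38.4 34.7] 36.6 z [0.023 0.03 ]
scene deck 35 [0.5034 0.0919 0.0265] [502.   94.3] [42.9 19.3] 75.1 z [0.021 0.03 ]
scene deck 678 [ 0.5218 -0.1006  0.0203] [533.8 -94.1] [159.3  75.9] 8.5 z [0.015 0.028]
scene deck 69 [ 0.4397 -0.26    0.0236] [ 437.6 -259.9] [30.9 33.7] 78.2 z [0.02  0.028]
scene deck 122 [ 0.6267 -0.0739  0.0198] [623.5 -70.5] [48.3 44.2] 0.8 z [0.015 0.027]
scene deck 27 [ 0.6344 -0.2313  0.0179] [ 634.4 -231.3] [21.  16.6] 72.6 z [0.015 0.021]
scene deck 30 [0.7786 0.201  0.0173] [778.  202.3] [20.  22.3] 57.4 z [0.015 0.021]
```

```bash
cat >> h.py <<'E'
from scipy.spatial.transform import Rotation as Ro
O=np.array([624.,-84.,0]);TH=np.radians(7.9)
RA=Ro.from_euler("z",TH)
def toA(p): return RA.inv().apply(p-O)
def toW(a): return RA.apply(a)+O
def move(a,s=None):
    "shift (mm) and turn in tool axes to TCP at A(a), pointing down, tool x along A x"
    s=s or env.get_state();q=np.roll(s["orientation"],-1);R=Ro.from_quat(q)
    T=RA*Ro.from_euler("x",np.pi)
    print("A now",toA(s["tcp_pos"]*1000).round(1),"gap",s["finger_gap"],"F",RA.inv().apply(s["wrist_force"]).round(2),"t",s["clock"])
    print("shift",R.inv().apply(toW(np.array(a,float))-s["tcp_pos"]*1000).round(1),"turn",(R.inv()*T).as_rotvec().round(4))
E
python3 -c "
from h import *
move([-128,42,130])"
```

```text
A now [-449.4 -383.7  230.5] gap 0.08533158842928126 F [-0.09  0.31  1.11] t 0.1
shift [ 425.5 -321.5  101.1] turn [-0.0016 -0.      0.2769]
```

Call:
apply_moves(rows=[{"xyz": [425, -321, 30], "turn": [-0.0016, 0, 0.277], "grip": 0.82}, {"xyz": [425, -321, 30], "turn": [-0.0016, 0, 0.277], "grip": 0.82}, {"xyz": [425, -321, 30], "turn": [-0.0016, 0, 0.277], "grip": 0.82}, {"xyz": [425, -321, 30], "turn": [-0.0016, 0, 0.277], "grip": 0.82}, {"xyz": [425, -321, 30], "turn": [-0.0016, 0, 0.277], "grip": 0.82}, {"xyz": [425, -321, 30], "turn": [-0.0016, 0, 0.277], "grip": 0.82}, {"xyz": [425, -321, 30], "turn": [-0.0016, 0, 0.277], "grip": 0.82}, {"xyz": [425, -321, 30], "turn": [-0.0016, 0, 0.277], "grip": 0.82}, {"xyz": [425, -321, 30], "turn": [-0.0016, 0, 0.277], "grip": 0.82}, {"xyz": [425, -321, 30], "turn": [-0.0016, 0, 0.277], "grip": 0.82}, {"xyz": [425, -321, 30], "turn": [-0.0016, 0, 0.277], "grip": 0.82}, {"xyz": [425, -321, 30], "turn": [-0.0016, 0, 0.277], "grip": 0.82}])

```text
clock: 1.1
tcp_pos: [0.4752, -0.0885, 0.2029]
orientation: [0.001, 0.998, 0.069, 0.0]
wrist_force: [0.6, -1.4, 0.1]
finger_gap: 0.0699
grip_force: 0.0
```

```bash
python3 -c "
from h import *
move([-128,42,130])"
```

```text
A now [-148.    16.   202.9] gap 0.06994524910527515 F [ 0.38 -1.45  0.11] t 1.1
shift [ 20.  -26.2  72.9] turn [ 0.0016 -0.     -0.0001]
```

Call:
apply_moves(rows=[{"xyz": [0, 0, 0], "turn": [0, 0, 0], "grip": 0.82}, {"xyz": [0, 0, 0], "turn": [0, 0, 0], "grip": 0.82}])

```text
clock: 1.27
tcp_pos: [0.4752, -0.0882, 0.2026]
orientation: [0.001, 0.997, 0.072, -0.0]
wrist_force: [-0.4, -0.4, -0.1]
finger_gap: 0.0699
grip_force: 0.0
```

```bash
python3 -c "
from h import *
move([-128,42,130])"
```

```text
A now [-148.    16.3  202.6] gap 0.06989788020027345 F [-0.45 -0.29 -0.08] t 1.2667
shift [ 20.2 -25.7  72.5] turn [0.0012 0.001  0.0053]
```

Call:
apply_moves(rows=[{"xyz": [20, -26, 35], "turn": [0.001, 0.001, 0.003], "grip": 0.82}, {"xyz": [20, -26, 72], "turn": [0.001, 0.001, 0.003], "grip": 0.82}, {"xyz": [20, -26, 72], "turn": [0.001, 0.001, 0.003], "grip": 0.82}, {"xyz": [20, -26, 72], "turn": [0.001, 0.001, 0.003], "grip": 0.82}])

```text
clock: 1.6
tcp_pos: [0.4885, -0.0626, 0.1294]
orientation: [-0.001, 0.998, 0.067, -0.002]
wrist_force: [0.0, -0.6, -0.1]
finger_gap: 0.0703
grip_force: 0.0
```

```bash
python3 -c "
from h import *
move([-128,42,90])
for n in ('wrist','top'):
    f=imaging.read_camera(n); c=f['color']
    if n=='top': c=cv2.resize(c[120:270,220:360],None,fx=4,fy=4,interpolation=cv2.INTER_CUBIC)
    cv2.imwrite(f'pics/{n}1.png',c)
    import pickle; pickle.dump(f,open(n+'1.pkl','wb'))
"
```

```text
A now [-131.2   39.8  129.4] gap 0.07027266449287986 F [-0.07 -0.64 -0.13] t 1.6
shift [ 3.4 -2.1 39.4] turn [-0.0014  0.0046 -0.0042]
```

View pics/wrist1.png

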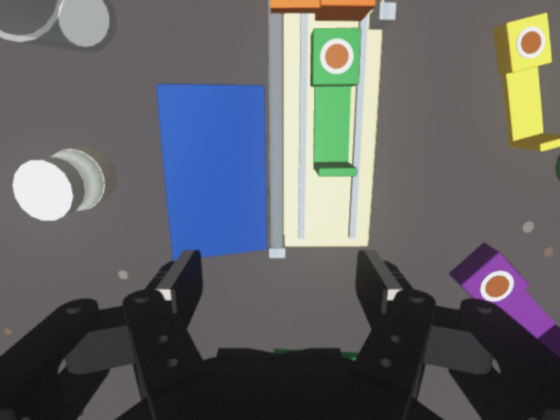

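View pics/top1.png

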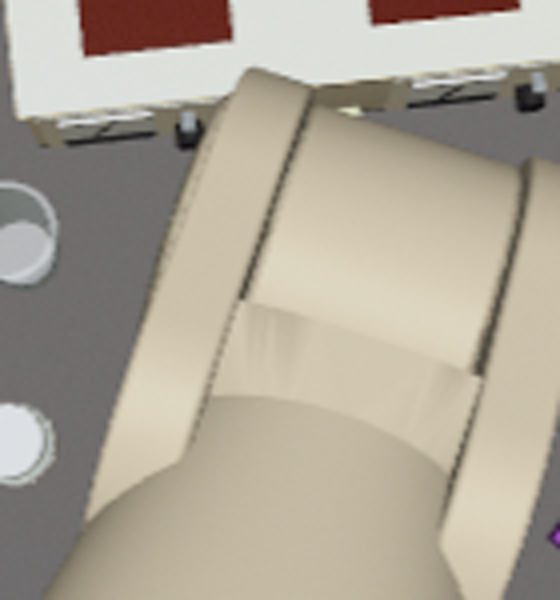

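Wrist view: the lane, paddle and cassette are clear. The end plate's top is at about (337,170), the block at (336,55), the paddle spans (160–267, 85–258), and the fingertips are at (185,258) and (375,258). The top view is blocked by the arm.

```bash
cat >> h.py <<'E'
def wristmeas(f):
    W=cloud(f)*1000;A=toA(W.reshape(-1,3)).reshape(W.shape);hsv=cv2.cvtColor(f["color"],cv2.COLOR_BGR2HSV).astype(int);H,S,V=[hsv[...,i] for i in range(3)]
    pc=lambda P:np.percentile(P,[1,50,99],axis=0).round(1).tolist()
    g=(abs(H-65)<18)&(S>120)&(V>50)&(abs(A[...,1])<30)&(A[...,0]>-140)&(A[...,0]<60)
    z=A[...,2]
    for n,m in dict(plate=g&(z>45),block=g&(z>33)&(z<41),tail=g&(z<29)&(z>21),blue=(abs(H-112)<14)&(S>130)&(z>20)&(abs(A[...,1]-80)<50),orange=(abs(H-13)<7)&(S>150)&(z>42)&(abs(A[...,1])<50)&(abs(A[...,0])<20)).items():
        if m.sum()>10: print(n,m.sum(),pc(A[m]))
        else: print(n,m.sum())
    return A
E
python3 - <<'E'
from h import *
import pickle
f=pickle.load(open("wrist1.pkl","rb"));A=wristmeas(f);z=f["z_map"]
for u,v in((185,256),(195,262),(375,256),(365,262),(180,270),(380,270),(186,280),(374,280),(280,252),(353,235),(301,230),(284,200),(370,200)): print((u,v),A[v,u].round(1),z[v,u].round(3),f["color"][v,u])
E
```

```text
plate 33 [[-121.9, -9.7, 55.5], [-101.3, -6.3, 57.1], [-99.7, 23.6, 212.2]]
block 1316 [[-43.9, -12.4, 37.1], [-27.3, 4.2, 38.9], [-10.3, 17.7, 40.4]]
tail 1778 [[-95.6, -9.4, 25.3], [-65.7, 0.3, 26.9], [-45.6, 13.7, 28.4]]
blue 17009 [[-158.2, 51.0, 49.3], [-96.8, 83.4, 59.7], [-46.9, 112.9, 69.3]]
orange 1463 [[-3.8, -13.8, 42.6], [-2.9, 11.3, 60.3], [0.8, 44.2, 65.9]]
(185, 256) [-120.8   79.4  148.6] 0.135 [80 77 77]
(195, 262) [-123.9   75.7  147.7] 0.136 [43 30 26]
(375, 256) [-121.     0.8  148.7] 0.134 [79 83 85]
(365, 262) [-122.3    5.6  151.6] 0.132 [38 44 44]
(180, 270) [-121.2   78.2  160.3] 0.124 [76 74 75]
(380, 270) [-120.6    2.7  162.1] 0.121 [76 79 81]
(186, 280) [-125.2   76.   160.9] 0.124 [33 29 27]
(374, 280) [-123.     5.7  165.3] 0.119 [33 35 36]
(280, 252) [-162.1   40.1   50.6] 0.24 [222 213 204]
(353, 235) [-158.3  -18.7   26.4] 0.262 [220 212 203]
(301, 230) [-153.8   23.2   26.4] 0.261 [219 211 201]
(284, 200) [-130.4   36.7   21. ] 0.26 [193 224 223]
(370, 200) [-130.9  -32.2   19.9] 0.261 [176 213 219]
```

Call:
apply_moves(rows=[{"xyz": [3, -3, 30], "turn": [-0.001, 0.004, -0.004], "grip": 0.82}, {"xyz": [3, -3, 59], "turn": [-0.001, 0.004, -0.004], "grip": 0.82}, {"xyz": [3, -3, 59], "turn": [-0.001, 0.004, -0.004], "grip": 0.82}, {"xyz": [3, -3, 59], "turn": [-0.001, 0.004, -0.004], "grip": 0.82}])

```text
clock: 2.03
tcp_pos: [0.4937, -0.0598, 0.0732]
orientation: [0.001, 0.998, 0.069, 0.002]
wrist_force: [-0.0, -0.1, -0.4]
finger_gap: 0.0702
grip_force: 0.0
```

```bash
sed -i 's/^O=.*/O=np.array([623.8,-82.4,0])/' h.py; python3 -c "
from h import *
import pickle
move([-128,41.5,40])
f=imaging.read_camera('wrist'); pickle.dump(f,open('wrist2.pkl','wb'));A=wristmeas(f)
z=A[...,2];m=(f['z_map']>0)&(f['z_map']<.15)
for lo,hi in((150,215),(350,410)):
    mm=m.copy();mm[:,:lo]=0;mm[:,hi:]=0;P=A[mm];i=np.argsort(P[:,2])[:40];print(P[i].min(0).round(1),np.median(P[i],0).round(1),P[i].max(0).round(1))
"
```

```text
Traceback (most recent call last):
  File "h.py", line 17, in <module>
    RA=Ro.from_euler("z",TH)
                         ^^
NameError: name 'TH' is not defined
```

```bash
sed -i 's/^O=.*/O=np.array([623.8,-82.4,0]);TH=np.radians(7.9)/' h.py; python3 -c "
from h import *
import pickle
move([-128,41.5,40])
f=imaging.read_camera('wrist'); pickle.dump(f,open('wrist2.pkl','wb'));A=wristmeas(f)
z=A[...,2];m=(f['z_map']>0)&(f['z_map']<.15)
for lo,hi in((150,215),(350,410)):
    mm=m.copy();mm[:,:lo]=0;mm[:,hi:]=0;P=A[mm];i=np.argsort(P[:,2])[:40];print(P[i].min(0).round(1),np.median(P[i],0).round(1),P[i].max(0).round(1))
"
```

```text
A now [-125.8   40.3   73.2] gap 0.07016483509837819 F [-0.06 -0.11 -0.37] t 2.0333
shift [-2.4 -1.3 33.2] turn [ 0.0016 -0.0047 -0.0005]
plate 239 [[-103.4, -11.5, 55.5], [-101.2, -3.8, 57.0], [-99.0, 10.8, 58.3]]
block 2518 [[-44.3, -14.2, 37.1], [-26.3, 2.3, 38.8], [-9.9, 16.0, 40.4]]
tail 4018 [[-97.8, -11.6, 25.4], [-70.0, 0.4, 26.8], [-45.4, 12.6, 28.3]]
blue 27562 [[-157.4, 49.2, 49.3], [-91.3, 79.1, 59.2], [-46.8, 111.2, 94.5]]
orange 0
[-49.6  72.4  57.8] [-46.9  77.9  58.4] [-45.5  86.2  58.8]
[-136.3    5.7   81.3] [-126.9    6.    82.8] [-118.2    6.2   83.9]
```

Call:
apply_moves(rows=[{"xyz": [-2, -1, 8], "turn": [0.001, -0.003, 0], "grip": 0.82}, {"xyz": [-2, -1, 16], "turn": [0.001, -0.003, 0], "grip": 0.82}, {"xyz": [-2, -1, 22], "turn": [0.001, -0.003, 0], "grip": 0.82}, {"xyz": [-2, -1, 28], "turn": [0.001, -0.003, 0], "grip": 0.82}, {"xyz": [-2, -1, 33], "turn": [0.001, -0.003, 0], "grip": 0.82}, {"xyz": [-2, -1, 33], "turn": [0.001, -0.003, 0], "grip": 0.82}, {"xyz": [-2, -1, 33], "turn": [0.001, -0.003, 0], "grip": 0.82}])

```text
clock: 2.67
tcp_pos: [0.4918, -0.058, 0.0389]
orientation: [0.0, 0.998, 0.069, 0.001]
wrist_force: [1.1, 1.5, 3.1]
finger_gap: 0.0702
grip_force: 1.2
```

```bash
cat >> h.py <<'E'
def flap(f):
    "flap angle from the paddle's plane: slope dz/dy=tan(.30-q)"
    W=cloud(f)*1000;A=toA(W.reshape(-1,3));hsv=cv2.cvtColor(f["color"],cv2.COLOR_BGR2HSV).reshape(-1,3).astype(int)
    m=(abs(hsv[:,0]-112)<14)&(hsv[:,1]>130)&(abs(A[:,1]-80)<45)&(abs(A[:,0]+100)<70)&(A[:,2]>15)&(A[:,2]<75)
    P=A[m]
    for _ in range(4):
        M=np.c_[P[:,:2],np.ones(len(P))];c=np.linalg.lstsq(M,P[:,2],rcond=None)[0];r=abs(P[:,2]-M@c);P=P[r<max(3,2*np.median(r))]
    print("flap",(.30-np.arctan(c[1])).round(3),"n",len(P),"z at y70,100",(c@[-100,70,1]).round(1),(c@[-100,100,1]).round(1),"slope x",c[0].round(3))
E
python3 -c "
from h import *
move([-128,41.5,28])
f=imaging.read_camera('wrist');wristmeas(f);flap(f)
"
```

```text
A now [-127.4   42.3   38.9] gap 0.07017795673619916 F [1.26 1.29 3.12] t 2.6667
shift [-0.6  0.8 10.9] turn [ 0.0002 -0.0018  0.0011]
plate 621 [[-103.7, -11.8, 55.5], [-101.2, -0.7, 56.9], [-98.9, 11.7, 58.4]]
block 2918 [[-44.4, -14.4, 37.2], [-36.0, 3.2, 38.8], [-15.7, 16.1, 40.4]]
tail 6161 [[-98.1, -11.9, 25.4], [-70.1, 0.4, 26.9], [-45.1, 12.8, 28.4]]
blue 35566 [[-157.3, 49.7, 46.0], [-90.0, 78.2, 47.6], [-46.7, 114.6, 73.9]]
orange 0
flap 0.283 n 34346 z at y70,100 47.4 47.9 slope x -0.001
```

Call:
apply_moves(rows=[{"xyz": [0, 0, 4], "turn": [0, 0, 0], "grip": 0.82}, {"xyz": [0, 0, 8], "turn": [0, 0, 0], "grip": 0.82}, {"xyz": [0, 0, 12], "turn": [0, 0, 0], "grip": 0.82}, {"xyz": [0, 0, 12], "turn": [0, 0, 0], "grip": 0.82}])

```text
clock: 3.05
tcp_pos: [0.4922, -0.0587, 0.0267]
orientation: [0.001, 0.998, 0.069, 0.001]
wrist_force: [0.8, -0.9, 4.4]
finger_gap: 0.0698
grip_force: 1.8
```

```bash
python3 -c "
from h import *
move([-64.5,41.5,26.5])
f=imaging.read_camera('wrist');wristmeas(f);flap(f)
"
```

```text
A now [-127.1   41.5   26.7] gap 0.06982407085974951 F [ 0.68 -0.99  4.4 ] t 3.05
shift [62.6  0.1  0.3] turn [ 0.0017 -0.0025  0.0006]
plate 801 [[-103.8, -11.9, 55.6], [-101.2, -0.0, 56.9], [-98.8, 12.0, 58.2]]
block 3058 [[-44.4, -14.4, 37.1], [-37.6, 3.1, 38.8], [-19.4, 16.1, 40.4]]
tail 7221 [[-98.2, -12.0, 25.4], [-70.0, 0.4, 26.9], [-45.1, 12.8, 28.4]]
blue 31530 [[-157.6, 49.1, 24.7], [-90.4, 74.7, 37.0], [-46.7, 111.6, 57.2]]
orange 0
flap 0.603 n 30537 z at y70,100 37.9 28.6 slope x -0.001
```

Call:
apply_moves(rows=[{"xyz": [4, 0, 0], "turn": [0, 0, 0], "grip": 0.82}, {"xyz": [8, 0, 0], "turn": [0, 0, 0], "grip": 0.82}, {"xyz": [11, 0, 0], "turn": [0, 0, 0], "grip": 0.82}, {"xyz": [14, 0, 0], "turn": [0, 0, 0], "grip": 0.82}, {"xyz": [17, 0, 0], "turn": [0, 0, 0], "grip": 0.82}, {"xyz": [20, 0, 0], "turn": [0, 0, 0], "grip": 0.82}, {"xyz": [23, 0, 0], "turn": [0, 0, 0], "grip": 0.82}, {"xyz": [26, 0, 0], "turn": [0, 0, 0], "grip": 0.82}, {"xyz": [29, 0, 0], "turn": [0, 0, 0], "grip": 0.82}, {"xyz": [32, 0, 0], "turn": [0, 0, 0], "grip": 0.82}])

```text
clock: 3.93
tcp_pos: [0.5239, -0.0537, 0.0271]
orientation: [0.0, 0.998, 0.069, 0.001]
wrist_force: [-2.1, 0.5, 2.9]
finger_gap: 0.07
grip_force: 2.2
```

```bash
python3 -c "
from h import *
move([-64.5,41.5,26.5])
f=imaging.read_camera('wrist');wristmeas(f);flap(f);cv2.imwrite('pics/w3.png',f['color'])
"
```

```text
A now [-95.   42.1  27.1] gap 0.0699800828000798 F [-2.    0.75  2.87] t 3.9333
shift [30.5  0.7  0.7] turn [ 0.0006 -0.0021  0.0009]
plate 815 [[-84.3, -12.3, 55.6], [-81.3, -0.2, 57.1], [-78.7, 11.7, 58.4]]
block 2813 [[-24.6, -15.8, 37.0], [-17.8, 1.0, 38.9], [0.8, 14.5, 40.3]]
tail 6757 [[-78.3, -12.9, 25.6], [-50.2, -0.4, 27.0], [-25.3, 11.8, 28.5]]
blue 22065 [[-137.4, 49.1, 25.9], [-80.4, 73.8, 38.3], [-46.2, 111.8, 106.9]]
orange 6303 [[-3.6, -10.1, 53.4], [-3.0, 16.8, 71.7], [1.4, 48.9, 89.3]]
flap 0.586 n 20353 z at y70,100 38.5 29.7 slope x -0.001
```

View pics/w3.png

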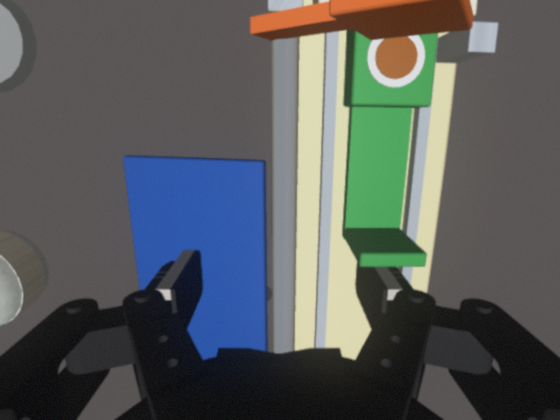

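The flap is open above the block. The finger at (375,265) bears on the end plate at (385,250), and the cassette has moved about 20 mm straight along the lane.

Call:
apply_moves(rows=[{"xyz": [3, 0, 0.5], "turn": [0, 0, 0], "grip": 0.82}, {"xyz": [6, 0, 0.5], "turn": [0, 0, 0], "grip": 0.82}, {"xyz": [9, 0, 0.5], "turn": [0, 0, 0], "grip": 0.82}, {"xyz": [12, 0, 0.5], "turn": [0, 0, 0], "grip": 0.82}, {"xyz": [15, 0, 0.5], "turn": [0, 0, 0], "grip": 0.82}, {"xyz": [18, 0, 0.5], "turn": [0, 0, 0], "grip": 0.82}, {"xyz": [21, 0, 0.5], "turn": [0, 0, 0], "grip": 0.82}, {"xyz": [24, 0, 0.5], "turn": [0, 0, 0], "grip": 0.82}, {"xyz": [26, 0, 0.5], "turn": [0, 0, 0], "grip": 0.82}])

```text
clock: 4.73
tcp_pos: [0.5498, -0.0502, 0.0268]
orientation: [0.0, 0.998, 0.069, 0.001]
wrist_force: [-2.4, 0.7, 3.1]
finger_gap: 0.0697
grip_force: 2.2
```

```bash
python3 -c "
from h import *
move([-64.5,41.5,26.5])
f=imaging.read_camera('wrist');wristmeas(f);flap(f)
"
```

```text
A now [-68.8  42.1  26.8] gap 0.0697317890841759 F [-2.26  0.99  3.11] t 4.7333
shift [4.3 0.6 0.3] turn [ 0.0007 -0.0025  0.0009]
plate 833 [[-57.9, -12.4, 55.5], [-55.1, -0.1, 56.8], [-52.5, 11.8, 58.2]]
block 4021 [[5.3, -15.9, 37.2], [26.8, 1.3, 38.8], [36.9, 14.4, 40.4]]
tail 6022 [[-52.3, -12.9, 25.4], [-27.0, -0.6, 26.9], [-4.2, 11.9, 28.3]]
blue 13766 [[-113.6, 49.1, 25.3], [-67.1, 71.9, 38.9], [-45.9, 111.5, 110.0]]
orange 3531 [[-2.8, -8.4, 58.6], [-0.6, 20.0, 82.5], [1.6, 49.2, 94.0]]
flap 0.595 n 11930 z at y70,100 38.2 29.1 slope x 0.0
```

Call:
apply_moves(rows=[{"xyz": [1, 0, 0], "turn": [0, 0, 0], "grip": 0.82}, {"xyz": [2, 0, 0], "turn": [0, 0, 0], "grip": 0.82}, {"xyz": [3, 0, 0], "turn": [0, 0, 0], "grip": 0.82}, {"xyz": [4, 0, 0], "turn": [0, 0, 0], "grip": 0.82}])

```text
clock: 5.12
tcp_pos: [0.5533, -0.0497, 0.0268]
orientation: [0.0, 0.998, 0.069, 0.001]
wrist_force: [-4.1, 0.2, 4.2]
finger_gap: 0.0701
grip_force: 2.4
```

Call:
apply_moves(rows=[{"xyz": [1, 0, 0], "turn": [0, 0, 0], "grip": 0.82}, {"xyz": [1, 0, 0], "turn": [0, 0, 0], "grip": 0.82}])

```text
clock: 5.28
tcp_pos: [0.5543, -0.0495, 0.0268]
orientation: [0.0, 0.998, 0.069, 0.001]
wrist_force: [-4.9, 0.7, 4.8]
finger_gap: 0.0705
grip_force: 3.1
```

Call:
apply_moves(rows=[{"xyz": [1, 0, 0], "turn": [0, 0, 0], "grip": 0.82}, {"xyz": [1, 0, 0], "turn": [0, 0, 0], "grip": 0.82}])

```text
clock: 5.45
tcp_pos: [0.5543, -0.0496, 0.0268]
orientation: [0.0, 0.998, 0.069, 0.0]
wrist_force: [-6.7, -0.1, 5.7]
finger_gap: 0.0699
grip_force: 4.2
```

Call:
apply_moves(rows=[{"xyz": [1, 0, 0], "turn": [0, 0, 0], "grip": 0.82}, {"xyz": [2, 0, 0], "turn": [0, 0, 0], "grip": 0.82}, {"xyz": [2, 0, 0], "turn": [0, 0, 0], "grip": 0.82}])

```text
clock: 5.7
tcp_pos: [0.5543, -0.0496, 0.0266]
orientation: [0.001, 0.998, 0.069, -0.002]
wrist_force: [-12.9, -0.9, 10.7]
finger_gap: 0.0704
grip_force: 6.8
```

```bash
python3 -c "
from h import *
move([-64.5,41.5,26.5])
f=imaging.read_camera('wrist');wristmeas(f);flap(f)
"
```

```text
A now [-64.3  42.1  26.6] gap 0.07043673008476507 F [-12.86   0.83  10.71] t 5.7
shift [-0.2  0.6  0.1] turn [ 0.0013  0.0035 -0.0004]
plate 818 [[-53.5, -12.4, 55.4], [-50.6, -0.1, 56.9], [-48.0, 11.8, 58.1]]
block 4829 [[6.6, -15.9, 37.1], [27.0, 0.5, 38.8], [41.6, 14.4, 40.4]]
tail 5357 [[-47.8, -12.8, 25.5], [-25.0, -0.5, 26.9], [5.3, 11.8, 28.3]]
blue 12326 [[-109.5, 49.0, 25.0], [-65.5, 71.3, 38.9], [-45.8, 111.4, 108.7]]
orange 3476 [[-2.8, -7.6, 58.7], [-0.5, 20.0, 82.6], [1.6, 49.1, 94.2]]
flap 0.599 n 10425 z at y70,100 38.0 28.8 slope x 0.002
```

The cassette is home: the plate's rear face is at A x −53.5 and the arm has stalled at 13 N. Next I back off, then let the paddle up.

Call:
apply_moves(rows=[{"xyz": [-3, 0, 0], "turn": [0, 0, 0], "grip": 0.82}, {"xyz": [-6, 0, 0], "turn": [0, 0, 0], "grip": 0.82}, {"xyz": [-10, 0, 0], "turn": [0, 0, 0], "grip": 0.82}, {"xyz": [-12, 0, 0], "turn": [0, 0, 0], "grip": 0.82}, {"xyz": [-12, 0, -4], "turn": [0, 0, 0], "grip": 0.82}, {"xyz": [-12, 0, -9], "turn": [0, 0, 0], "grip": 0.82}, {"xyz": [-12, 0, -14], "turn": [0, 0, 0], "grip": 0.82}, {"xyz": [-12, 0, -19], "turn": [0, 0, 0], "grip": 0.82}, {"xyz": [-12, 0, -25], "turn": [0, 0, 0], "grip": 0.82}, {"xyz": [-12, 0, -35], "turn": [0, 0, 0], "grip": 0.82}, {"xyz": [-12, 0, -50], "turn": [0, 0, 0], "grip": 0.82}, {"xyz": [-12, 0, -70], "turn": [0, 0, 0], "grip": 0.82}])

```text
clock: 6.75
tcp_pos: [0.5435, -0.0505, 0.0964]
orientation: [-0.0, 0.998, 0.069, -0.001]
wrist_force: [0.4, 0.2, -0.1]
finger_gap: 0.0703
grip_force: 0.0
```

Call:
apply_moves(rows=[{"xyz": [-30, 0, -30], "turn": [0, 0, 0], "grip": 0.82}, {"xyz": [-60, 0, -60], "turn": [0, 0, 0], "grip": 0.82}, {"xyz": [-80, 0, -60], "turn": [0, 0, 0], "grip": 0.82}, {"xyz": [-80, 0, -60], "turn": [0, 0, 0], "grip": 0.82}, {"xyz": [-80, 0, -60], "turn": [0, 0, 0], "grip": 0.82}])

```text
clock: 7.17
tcp_pos: [0.4652, -0.0619, 0.1575]
orientation: [0.0, 0.998, 0.069, 0.002]
wrist_force: [0.6, 0.1, 0.9]
finger_gap: 0.0702
grip_force: 0.0
```

```bash
python3 -c "
from h import *
move([-64.5,41.5,26.5])
f=imaging.read_camera('wrist');wristmeas(f);flap(f);cv2.imwrite('pics/w4.png',f['color'])
"
```

```text
A now [-154.3   42.2  157.5] gap 0.07015252827546332 F [0.65 0.03 0.9 ] t 7.1667
shift [ 89.4   0.5 131.3] turn [ 0.0011 -0.0031  0.0002]
plate 270 [[-138.3, -11.9, 55.4], [-51.5, 0.9, 57.0], [-48.8, 23.4, 238.0]]
block 0
tail 1809 [[-43.5, -12.3, 25.1], [-22.5, -0.3, 26.8], [-2.6, 11.5, 28.4]]
blue 14406 [[-158.9, 49.4, 49.2], [-98.6, 82.1, 59.7], [-47.2, 111.4, 69.2]]
orange 0
flap -0.003 n 14406 z at y70,100 56.0 65.3 slope x -0.001
```

View pics/w4.png

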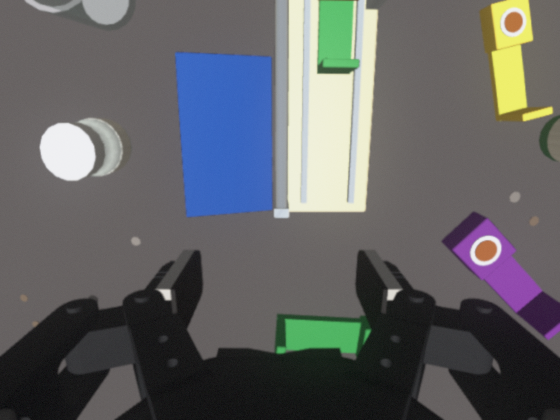

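Flap angle is about 0, so it is closed. I'll take one closer look to confirm the cassette stayed home.

Call:
apply_moves(rows=[{"xyz": [35, 0, 25], "turn": [0, 0, 0], "grip": 0.82}, {"xyz": [64, 0, 60], "turn": [0, 0, 0], "grip": 0.82}, {"xyz": [64, 0, 60], "turn": [0, 0, 0], "grip": 0.82}, {"xyz": [64, 0, 60], "turn": [0, 0, 0], "grip": 0.82}])

```text
clock: 7.55
tcp_pos: [0.5289, -0.0521, 0.093]
orientation: [-0.001, 0.998, 0.07, -0.002]
wrist_force: [-1.5, 0.7, -0.2]
finger_gap: 0.0698
grip_force: 0.0
```

```bash
python3 -c "
from h import *
move([-64.5,41.5,26.5])
f=imaging.read_camera('wrist');wristmeas(f);flap(f);cv2.imwrite('pics/w5.png',f['color'])
"
```

```text
A now [-89.8  43.   93. ] gap 0.06977488005082871 F [-1.41  0.88 -0.25] t 7.55
shift [25.6  1.7 66.4] turn [-0.0018  0.0038  0.0021]
plate 175 [[-53.2, -12.1, 55.6], [-50.9, -5.2, 56.9], [-49.2, 9.0, 58.7]]
block 1852 [[6.7, -16.0, 37.1], [19.9, 0.6, 38.8], [38.3, 14.6, 40.4]]
tail 2738 [[-47.3, -12.4, 25.3], [-24.3, -0.8, 26.9], [-3.8, 11.4, 28.4]]
blue 18244 [[-158.2, 49.3, 49.3], [-87.7, 78.6, 58.8], [-46.5, 111.1, 123.9]]
orange 1273 [[-3.3, -15.8, 59.3], [-1.1, 12.0, 63.3], [1.6, 42.5, 66.1]]
flap -0.002 n 17464 z at y70,100 56.1 65.4 slope x -0.001
```

View pics/w5.png

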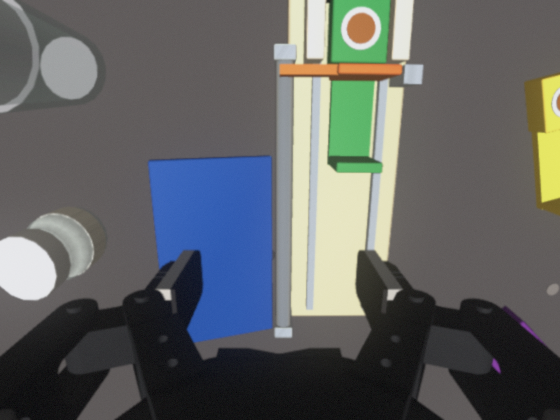

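The block at (360,35) sits in the bay behind the closed orange leaf at (340,70), with only the tail under the leaf. The plate is at the same place as under load, and the robot touches nothing.

```bash
python3 -c "
from h import *
print(ticket.hand_in())"
```

```text
the job is handed in; nothing more can be done
None
```

The green cassette is fully home in the bay with the flap closed behind its block, nothing else was touched, and the job is handed in at about 7.6 s on the robot's clock.

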